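# Shift the polisher gearbox to the yellow slot

### The arm

A 6-joint arm with a two-finger parallel gripper is mounted at the origin on the work surface. World frame = base frame: x ahead of the robot, y to its left, z up, the work surface at z = 0. Lengths are in m, angles in rad, forces in N, time in s.
With the tool pointing down it reaches from about 0.35 to 0.95 m from the base axis. Payload 17.4 kg.
Tool frame: the origin (TCP) lies at the very end of the fingers, on their centre line; the grasp point (between the pads) lies 19 mm behind it (arm.hold_point_z is the distance from the TCP to the grasp point, in m); z points along the fingers, y is the line along which they close (so a half turn about z gives the same grasp; the last joint's range is limited). The gripper opens to 93 mm and grips with 3 to 60 N. Pads are 15 mm wide; open, the fingers measure 128 mm over their backs; the gripper's body (75 mm by 188 mm) begins 65 mm behind the grasp point.
Start: joints at [1.22, 0.116, 1.442, -0, 1.584, -0.038], TCP at [0.208, 0.642, 0.219] pointing down, gripper open.
Joint ranges: [-2.83, 2.83], [-0.83, 2.19], [0.07, 2.5], [-1.14, 4.28], [0.01, 3], [-2.97, 2.97]. Speed limits (rad/s): [1.89, 1.89, 2.22, 3.14, 3.14, 3.14].

### API

Orientations are given as a 3x3 rotation matrix whose columns are the frame's x, y, z axes.
In Python, from cell import arm, imaging, order gives the robot as it stands. The module is installed in compiled form; this text tells all that it offers.
- The arm moves only by the shell command python3 -m handwheel 'ROWS' [FORCE]. ROWS is JSON, a list of rows, each a list of 7 numbers: the closure in counts, from 0 (fully open) to 255 (shut), then the shift along the tool's x, y, z in mm, then the turn, a rotation vector about the tool's x, y, z in degrees. In form: [[hand, dx, dy, dz, wx, wy, wz], ...]. A call has 1 to 12 rows; each row shifts and turns the commanded pose from where the row before left it, along the tool's axes as they then stand; what a row does not reach is not made up. A row lasts 1/8 s, in which the tool goes at most 62.5 mm and 10.7 degrees, less where a joint would pass 70% of its speed; a pose out of reach is approached as far as the arm can. A call with a gripper value outside its range is refused whole. The fingers move at their own pace and stop on an object; FORCE is the grip in N (left out, the last holds). Time passes only in rows, so rows that do not move let the fingers close. It gives the time, the measured TCP pose, the force, the opening and the grip force at its end, in the units of the state.
- arm.state(): the state, without advancing time (a new reading comes with each control period).
- imaging.grab_frame(name): name is "side" or "top" or "wrist"; returns the picture (384x512x3 uint8, red, green, blue); there is no depth.
- imaging.camera_params(name): a dict with "mtx" (3x3 intrinsics, pixels), "origin" and "orientation" of the camera in the world; the wrist camera has in their place "mount" (4x4, takes a point from camera to tool coordinates, whose origin is the TCP and whose axes are the flange's). Camera axes: x right, y up, looking along -z (the intrinsics and any distortion apply to the point x, -y, -z); pixel columns grow to the right and rows downward; lengths in m; the calibration is good to about 2 mm. The wrist camera is an equidistant fisheye: a pixel r from the principal point sees the ray r / f radians off the axis. A picture is of the moment at which its call begins: read the wrist's pose just before it. camera_params takes no time and is no camera call.
- order.close_job(): hands the job in; it is judged then, once.
The state is a dict: "clock": time; "joints": joint angles; "dq": joint speeds; "joint_efforts": joint torques, N m; "position": TCP position; "orientation": TCP orientation; "force": force on the tool from outside, world axes, zero at the start; "moment": the same for the moment, N m; "grip_width": opening from 0.0 (shut) to 1.0 (fully open); "grasp_force": force on a finger pad.
Only numpy, scipy, OpenCV 4.12 (cv2) and the standard library are available. Lean on these libraries where they do the work, as an engineer would, in place of code of your own. Each camera call takes 0.05 s, during which the arm holds its last target. There are 200 camera calls.

### The job

The black knob of the bench polisher's gear lever stands in the middle column of the gate: push it with the fingers through the gate into the slot marked by the yellow disc until it is fully home against the slot's end, then let go. Only push it: do not pinch the lever, do not run the lever into a slot of another colour on the way, and leave the loose things around it alone.

Things in the scene. Friction and masses are not known exactly. Their poses are not given: they have to be found in the camera images.
- gearbox: Teal gearbox of a bench polisher, fixed to the bench: block 200 mm (x) by 340 mm (y), 120 mm high, flat deck; a grey motor and felt wheel on its far (+x) side reach 100 mm high and x = +195 mm. Origin: centre of its underside, below the gate's middle; yaw varies up to 0.4 rad. It carries the gate and lever.
- gate (a point): Middle of the gate, at deck height (120 mm above the table), axes as the gearbox. Aluminium plate with three parallel 16 mm slots along x, at y = -26, 0, +26 mm, joined at x = 0 by a 20 mm cross slot along y. The stem's axis stops at x = +21 or -21 mm at the slot ends. White discs mark the middle column's two ends, coloured discs the four outer slots' ends.
- shift_fore (a joint): Fore-and-aft lean of the lever, rad: 0 in the cross slot, positive leans to the gearbox's +x. Slot ends stop it at about 0.235 either way (0.245 in the outer columns). It crosses sideways only within about 0.03 of 0 (corners rounded). Starts between -0.22 and 0.22. It stays where it is left; 2 to 4 N at the knob move it. Pivot: 27 mm above the gearbox's underside.
- shift_side (a joint): Sideways lean of the lever, rad: 0 in the middle column (the start), positive leans to the gearbox's +y; about 0.293 in the +y column, -0.293 in the -y column. It stays where it is left; 2 to 4 N at the knob move it.
- knob_center (a point): Centre of the lever's black four-lobed knob, 42 mm across and 40 mm high, on a steel stem 12 mm thick. It stands 175 mm up the stem from the pivot: 202 mm above the table when upright, about 12 mm lower when leaning fully. It swings about 41 mm fore and aft and 51 mm to each side between the slots. Its z axis points up along the stem.
- stem_gate (a point): Point on the lever's stem axis at deck level, 90 mm from the pivot: it shows where the stem stands in the gate. When the lever is fully home in a slot this point is 25 mm (horizontally) from that slot's disc.
- disc_yellow: Flat yellow enamel disc, 24 mm across and 3 mm thick, fixed on the gate plate just beyond the end of one of the four outer slots, in line with it (which one varies). Origin: centre of its underside. In the gearbox frame it lies at x = +46 or -46 mm and y = +26 or -26 mm. The goal's slot.
- disc_red: Flat red enamel disc, 24 mm across and 3 mm thick, fixed on the gate plate just beyond the end of one of the four outer slots, in line with it (which one varies). Origin: centre of its underside. In the gearbox frame it lies at x = +46 or -46 mm and y = +26 or -26 mm.
- disc_blue: Flat blue enamel disc, 24 mm across and 3 mm thick, fixed on the gate plate just beyond the end of one of the four outer slots, in line with it (which one varies). Origin: centre of its underside. In the gearbox frame it lies at x = +46 or -46 mm and y = +26 or -26 mm.
- disc_green: Flat green enamel disc, 24 mm across and 3 mm thick, fixed on the gate plate just beyond the end of one of the four outer slots, in line with it (which one varies). Origin: centre of its underside. In the gearbox frame it lies at x = +46 or -46 mm and y = +26 or -26 mm.
- spacer_tube: Loose aluminium tube, 44 mm across, 35 mm high, standing on the gearbox deck about 135 mm to the +y side of the gate's middle. Origin: centre of its underside. Leave alone.
- ring_deck: Loose thin black retaining ring, 52 mm across, 6 mm high, lying on the deck about 135 mm to the -y side. Origin: centre of its underside. Leave alone.
- ring_table: Loose thin black retaining ring, 54 mm across, 7 mm high, on the table. Leave alone.
- polish_jar: Amber jar with a black cap, 60 mm across, 75 mm high, on the table. Leave alone.
- screwdriver: Screwdriver with a yellow handle, lying on the table. Leave alone.
- goggles: Teal round-lens welding goggles, about 70 by 145 by 45 mm, on the table. Leave alone.
- parts_dish: Small steel dish, 90 mm across, 25 mm high, on the table. Leave alone.

How it is judged:
By the outcome, as a careful person would: the job done as asked, in the order asked, and still so for the second after the job is handed in, with the robot touching nothing.
It also fails if it takes over 51 s, if anything falls off the work surface, if the arm or the gripper's body presses on something with over 40 N, if the wrist force passes 120 N, or if a joint passes its speed limit or range.

## Working session

There is one attempt and no reset: what is moved stays moved. The work goes in short steps, Python scripts to look and compute and a shell command to move; the robot and the scene stay as the last step left them, time stands still between calls to the robot, and variables do not carry over. Pictures are saved under pics/ and viewed, at most 10 in all, crops included, and the job is handed in when it is done.

```bash
mkdir -p pics; python3 - <<'E'
from cell import arm, imaging
import cv2,numpy as np
s=arm.state();print(s['clock'],s['position'],np.round(s['orientation'],3).tolist())
ims=[]
for n in("top","side"):
    im=imaging.grab_frame(n);cv2.imwrite(f"pics/{n}0.png",im[...,::-1]);p=imaging.camera_params(n);print(n,{k:np.round(v,4).tolist() if not isinstance(v,str) else v for k,v in p.items()})
E
```

```text
0.0 [0.20763315 0.64203922 0.2178646 ] [[-0.951, 0.308, -0.0], [0.308, 0.951, -0.001], [0.0, -0.001, -1.0]]
top {'mtx': [[470.4476, 0.0, 258.9626], [0.0, 470.4476, 196.9001], [0.0, 0.0, 1.0]], 'origin': [0.3258, -0.0224, 1.7941], 'orientation': [[-0.0109, 0.9922, -0.1244], [-0.9999, -0.0107, 0.0021], [0.0008, 0.1244, 0.9922]]}
side {'mtx': [[487.6721, 0.0, 257.2348], [0.0, 487.6721, 189.7979], [0.0, 0.0, 1.0]], 'origin': [0.0233, -1.1767, 0.8854], 'orientation': [[0.9242, 0.1886, -0.332], [-0.3816, 0.4861, -0.7862], [0.0131, 0.8533, 0.5212]]}
```

View pics/top0.png

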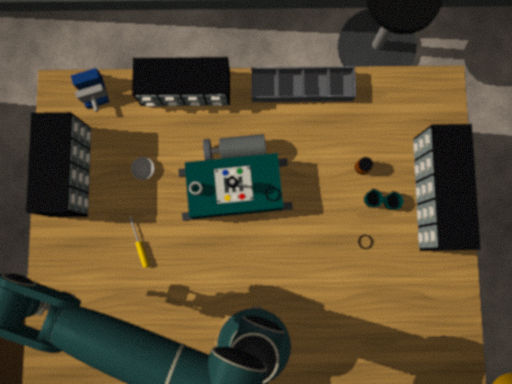

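View pics/side0.png

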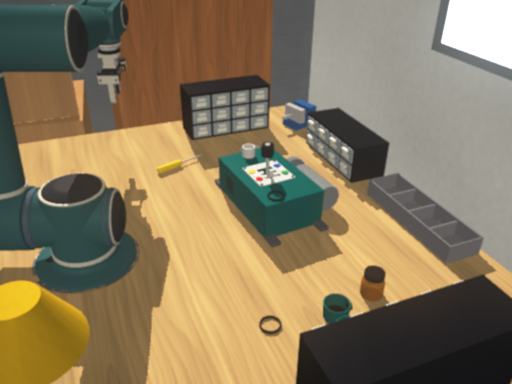

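The top view shows the gearbox near (235,185) with the white gate, and the side view shows the black knob near (268,150). Next I'll zoom in and measure.

```bash
cat > h.py <<'E'
import cv2,numpy as np
from cell import arm,imaging
def ray(n,u,v):
    p=imaging.camera_params(n);m=np.array(p['mtx']);d=np.array([(u-m[0,2])/m[0,0],-(v-m[1,2])/m[1,1],-1])
    return np.array(p['origin']),np.array(p['orientation'])@d
def on(n,u,v,z):
    o,d=ray(n,u,v);return o+d*(z-o[2])/d[2]
def proj(n,P):
    p=imaging.camera_params(n);m=np.array(p['mtx']);c=np.array(p['orientation']).T@(np.array(P)-p['origin'])
    return np.array([m[0,2]+m[0,0]*c[0]/-c[2],m[1,2]-m[1,1]*c[1]/-c[2]])
def two(a,b):
    A=[];B=[]
    (o1,d1),(o2,d2)=ray('top',*a),ray('side',*b)
    t=np.linalg.lstsq(np.c_[d1,-d2],o2-o1,rcond=None)[0];p,q=o1+t[0]*d1,o2+t[1]*d2
    return (p+q)/2,np.linalg.norm(p-q)
RNG={'yellow':[(22,35)],'red':[(0,8),(172,180)],'blue':[(105,130)],'green':[(45,75)]}
def discs(n,im,box):
    x0,y0,x1,y1=box;c=im[y0:y1,x0:x1];h=cv2.cvtColor(c,cv2.COLOR_RGB2HSV);o={}
    for k,rs in RNG.items():
        m=sum(((h[...,0]>=a)&(h[...,0]<=b)).astype(int) for a,b in rs)*(h[...,1]>90)*(h[...,2]>60)
        q,l,st,ce=cv2.connectedComponentsWithStats(m.astype(np.uint8))
        if q>1:
            i=1+np.argmax(st[1:,4]);o[k]=(*(ce[i]+[x0,y0]),int(st[i,4]))
    return o
E
python3 - <<'E'
from h import *
T=cv2.imread('pics/top0.png')[...,::-1];S=cv2.imread('pics/side0.png')[...,::-1]
for n,im,b in(('top',T,(212,165,256,205)),('side',S,(240,155,300,190))):
    for k,v in discs(n,im,b).items(): print(n,k,np.round(v,1),np.round(on(n,v[0],v[1],.123),4))
a=cv2.resize(T[140:225,170:300],None,fx=6,fy=6,interpolation=2)[:,:,::-1]
b=cv2.resize(S[135:205,225:325],None,fx=5,fy=5,interpolation=2)[:,:,::-1]
cv2.imwrite('pics/c0.png',a);cv2.imwrite('pics/c1.png',b)
E
```

```text
top yellow [226.9 197.4  40. ] [0.5348 0.0887 0.123 ]
top red [241.2 196.   40. ] [0.5392 0.0374 0.123 ]
top blue [224.9 172.1  22. ] [0.6266 0.0958 0.123 ]
top green [239.1 170.7  22. ] [0.6313 0.0445 0.123 ]
side yellow [251.5 171.4  22. ] [0.5349 0.0844 0.123 ]
side red [259.  178.5  24. ] [0.5398 0.0337 0.123 ]
side blue [276.7 164.9  15. ] [0.6278 0.0947 0.123 ]
side green [284.5 172.   14. ] [0.6317 0.0426 0.123 ]
```

View pics/c0.png

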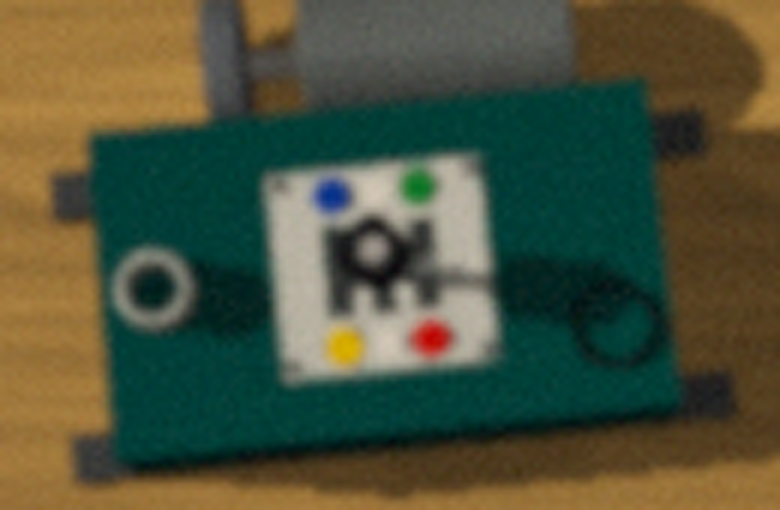

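View pics/c1.png

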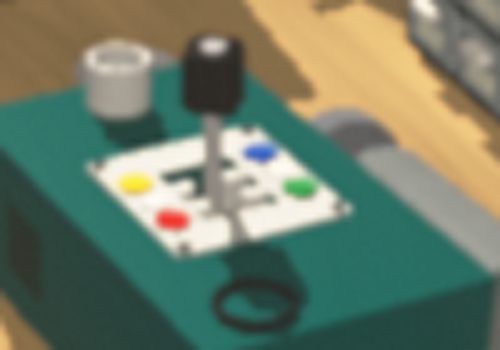

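Yellow is at gearbox (-46,+26). In the crops, the knob is at about (232,182) in the top view and (268,150) in the side view. Next I'll work out the lever pose and the approach.

```bash
cat >> h.py <<'E'
D={'yellow':(-.046,.026),'red':(-.046,-.026),'blue':(.046,.026),'green':(.046,-.026)}
def frame(obs):
    # obs: list of (colour, world xy) -> origin, yaw
    a=np.array([complex(*D[k]) for k,_ in obs]);b=np.array([complex(*w) for _,w in obs])
    r=np.sum((b-b.mean())*np.conj(a-a.mean()));c=r/abs(r);o=b.mean()-c*a.mean()
    res=abs(b-o-c*a);return np.array([o.real,o.imag]),np.angle(c),res.max()
def R2(y): return np.array([[np.cos(y),-np.sin(y)],[np.sin(y),np.cos(y)]])
E
python3 - <<'E'
from h import *
T=cv2.imread('pics/top0.png')[...,::-1];S=cv2.imread('pics/side0.png')[...,::-1]
obs=[]
for n,im,b in(('top',T,(212,165,256,205)),('side',S,(240,155,300,190))):
    ob=[(k,on(n,v[0],v[1],.123)[:2]) for k,v in discs(n,im,b).items()];obs+=ob
    print(n,frame(ob))
o,y,r=frame(obs);print(o,y,r)
g=cv2.cvtColor(S,cv2.COLOR_RGB2GRAY)[138:160,255:282];m=(g<55).astype(np.uint8)
q,l,st,ce=cv2.connectedComponentsWithStats(m);i=1+np.argmax(st[1:,4]);print(st[i],ce[i]+[255,138])
ks=[]
for sp in[tuple(ce[i]+[255,138])]:
  P,e=two((170+374/6-.4,140+250/6-.4),sp);print(P,e,'gb',R2(y).T@(P[:2]-o))
# predictions for leans
for f in(-.22,-.15,-.08,0,.08,.15,.22):
    p=R2(y)@[.175*np.sin(f),0]+o;P=[*p,.027+.175*np.cos(f)];print(f,proj('top',P).round(1),proj('side',P).round(1))
s=arm.state();t=s['orientation'][:,1];print('turn deg about z(world)',np.degrees(y+np.pi/2-np.arctan2(t[1],t[0])))
E
```

```text
top (array([0.58295555, 0.0665967 ]), np.float64(0.07914434080234711), np.float64(0.00041838528936246396))
side (array([0.58354878, 0.06381837]), np.float64(0.09873634172180236), np.float64(0.0011621194359437345))
[0.58325217 0.06520754] 0.08896881973963314 0.002674518967196332
[  7   6  11  14 118] [267.20338983 151.11016949]
[0.58075042 0.06675729 0.19545197] 0.0012218677636224322 gb [-0.00235416  0.00176591]
-0.22 [233.3 191.6] [257.5 153. ]
-0.15 [233. 188.] [261.  151.5]
-0.08 [232.6 184.4] [264.4 150.3]
0 [232.2 180.4] [268.4 149.3]
0.08 [231.8 176.4] [272.3 148.6]
0.15 [231.5 173. ] [275.7 148.2]
0.22 [231.3 169.7] [279.  148.1]
turn deg about z(world) 23.021707718024288
```

```bash
python3 -m handwheel '[[255,0,0,-28,0,0,-7.67],[255,0,0,-28,0,0,-7.67],[255,0,0,-26,0,0,-7.67],[255,-20,-42,0,0,0,0],[255,-20,-42,0,0,0,0],[255,-20,-42,0,0,0,0],[255,-20,-42,0,0,0,0],[255,-20,-42,0,0,0,0],[255,-20,-42,0,0,0,0],[255,-20,-42,0,0,0,0],[255,-20,-42,0,0,0,0],[255,-20,-42,0,0,0,0]]' 20 && python3 -m handwheel '[[255,-20,-42,0,0,0,0],[255,-20,-42,0,0,0,0],[255,-20,-42,0,0,0,0],[255,-20,-42,0,0,0,0],[255,-20,-42,0,0,0,0],[255,-20,-42,0,0,0,0],[255,-3,-6,0,0,0,0],[255,0,0,0,0,0,0]]'
cat >> h.py <<'E'
def tcp(o=(.58325,.06521),y=.089):
    s=arm.state();p=s['position'];R=np.array(s['orientation'])
    return s,np.r_[R2(y).T@(np.array(p[:2])-o),p[2]]*1000,np.degrees(np.arctan2(R[1,1],R[0,1]))-90-np.degrees(y),R[2,2]
def wrist(name):
    s=arm.state();im=imaging.grab_frame('wrist');cv2.imwrite(f'pics/{name}.png',im[...,::-1]);return s,im
def wray(s,u,v):
    p=imaging.camera_params('wrist');m=np.array(p['mtx']);M=np.array(p['mount']);dx,dy=u-m[0,2],v-m[1,2];r=np.hypot(dx,dy);th=r/m[0,0]
    d=np.array([np.sin(th)*dx/r,-np.sin(th)*dy/r,-np.cos(th)]);R=np.array(s['orientation'])
    return R@M[:3,3]+s['position'],R@M[:3,:3]@d
def won(s,u,v,z):
    o,d=wray(s,u,v);return o+d*(z-o[2])/d[2]
E
python3 - <<'E'
from h import *
s,p,a,c=tcp();print(s['clock'],p,a,c)
s,im=wrist('w0');print({k:np.round(v,4).tolist() if not isinstance(v,str) else v for k,v in imaging.camera_params('wrist').items()})
E
```

```text
clock: 1.6
position: [0.421, 0.2803, 0.3005]
orientation: [[-0.996, -0.089, -0.0], [-0.089, 0.996, -0.0], [0.0, -0.0, -1.0]]
force: [-0.7, 0.2, -0.2]
grip_width: 0.006
grasp_force: 0.0
clock: 2.6
position: [0.5658, 0.0356, 0.3003]
orientation: [[-0.996, -0.088, -0.001], [-0.088, 0.996, 0.0], [0.001, 0.0, -1.0]]
force: [0.4, 0.7, 0.2]
grip_width: 0.006
grasp_force: 0.0
2.6 [-19.96848477 -27.96720921 300.30545163] -0.055104244263772806 -0.9999997100834046
{'mtx': [[297.3186, 0.0, 255.6664], [0.0, 297.3186, 190.1131], [0.0, 0.0, 1.0]], 'mount': [[0.0009, 0.9541, 0.2995, 0.0821], [1.0, -0.0011, 0.0006, 0.0], [0.0009, 0.2995, -0.9541, -0.1648], [0.0, 0.0, 0.0, 1.0]]}
```

View pics/w0.png

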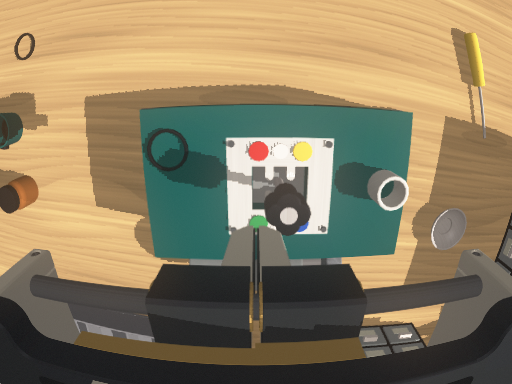

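The wrist view shows red at (258,151), yellow at (303,151), and the knob's silver cap at (289,215). The spacer tube and deck ring are well clear.

```bash
python3 - <<'E'
from h import *
s=arm.state();im=cv2.imread('pics/w0.png')[...,::-1]
d=discs('w',im,(230,135,330,180));o=np.array([.58325,.06521]);y=.089
for k in('red','yellow'): v=d[k];w=won(s,v[0],v[1],.123);print(k,v,R2(y).T@(w[:2]-o)*1000)
h=cv2.cvtColor(im,cv2.COLOR_RGB2HSV)[200:230,275:305]
m=((h[...,2]>120)&(h[...,1]<60)).astype(np.uint8);q,l,st,ce=cv2.connectedComponentsWithStats(m)
for i in range(1,q):
  if st[i,4]>30: 
    u=ce[i]+[275,200];print(u,st[i],[ (R2(y).T@(won(s,*u,z)[:2]-o)*1000).round(1).tolist() for z in(.215,.222)])
E
```

```text
red (np.float64(258.1442307692308), np.float64(150.73076923076923), 312) [-42.96048927 -24.6841    ]
yellow (np.float64(302.15916955017303), np.float64(151.11418685121106), 289) [-42.92984123  27.03365476]
[288.3976834  215.63320463] [  5   7  18  18 259] [[0.7, 2.4], [-2.2, 1.6]]
```

```bash
python3 -m handwheel '[[255,-9,-20,0,0,0,0],[255,-8,-20,0,0,0,0],[255,0,0,28,0,0,0],[255,0,0,28,0,0,0],[255,0,0,28,0,0,0],[255,0,0,28,0,0,0],[255,0,10,0,0,0,0],[255,0,0,0,0,0,0]]' && python3 -m handwheel '[[255,0,8,0,0,0,0],[255,0,5,0,0,0,0],[255,0,4,0,0,0,0],[255,0,3,0,0,0,0],[255,0,3,0,0,0,0],[255,0,3,0,0,0,0]]'; python3 - <<'E'
from h import *
s,p,a,c=tcp();print(s['clock'],p,a,s['force'])
s,im=wrist('w1');cv2.imwrite('pics/w1c.png',cv2.resize(im[120:270,200:360,::-1],None,fx=4,fy=4))
E
```

```text
clock: 3.65
position: [0.586, 0.0076, 0.1899]
orientation: [[-0.996, -0.089, 0.001], [-0.089, 0.996, 0.0], [-0.001, -0.0, -1.0]]
force: [-0.9, 0.5, 0.1]
grip_width: 0.007
grasp_force: 0.0
clock: 4.4
position: [0.5833, 0.0331, 0.1888]
orientation: [[-0.996, -0.089, 0.0], [-0.089, 0.996, -0.0], [-0.0, -0.0, -1.0]]
force: [-0.8, -2.5, 2.4]
grip_width: 0.005
grasp_force: 1.1
4.4 [ -2.81649977 -31.98363704 188.83574745] -0.02151223052334128 [-0.75296382 -2.51777348  2.39272166]
```

View pics/w1c.png

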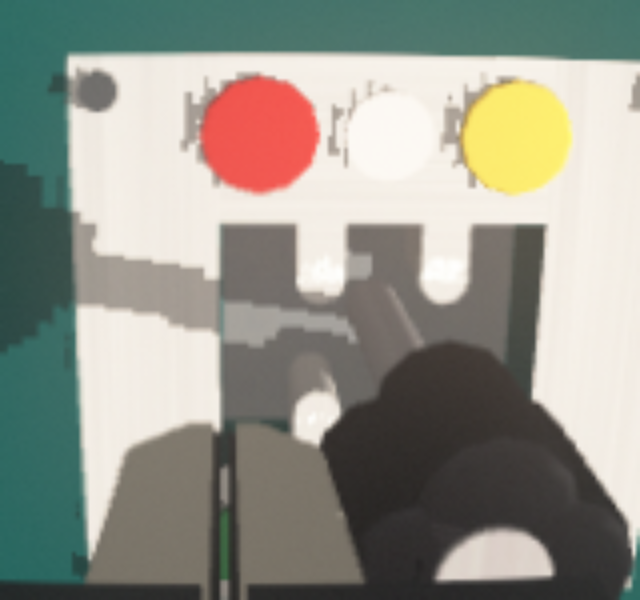

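The fist touches the knob on its -y side and the lever has begun moving (2.5 N). The stem stands in the cross slot, so I'll keep pushing.

```bash
python3 -m handwheel '[[255,0,4,0,0,0,0],[255,0,4,0,0,0,0],[255,0,4,0,0,0,0],[255,0,4,0,0,0,0],[255,0,4,0,0,0,0],[255,0,4,0,0,0,0]]' && python3 -m handwheel '[[255,0,4,0,0,0,0],[255,0,3,0,0,0,0],[255,0,3,0,0,0,0],[255,0,2,0,0,0,0],[255,0,0,0,0,0,0]]'; python3 - <<'E'
from h import *
s,p,a,c=tcp();print(s['clock'],p,a,s['force'])
s,im=wrist('w2');cv2.imwrite('pics/w2c.png',cv2.resize(im[120:270,200:360,::-1],None,fx=4,fy=4))
E
```

```text
clock: 5.2
position: [0.581, 0.0574, 0.1886]
orientation: [[-0.996, -0.089, -0.0], [-0.089, 0.996, 0.0], [0.0, 0.0, -1.0]]
force: [0.0, -2.5, 2.2]
grip_width: 0.0
grasp_force: 1.0
clock: 5.82
position: [0.58, 0.0692, 0.1886]
orientation: [[-0.996, -0.089, -0.0], [-0.089, 0.996, 0.0], [0.0, 0.0, -1.0]]
force: [0.0, -1.2, -1.3]
grip_width: 0.003
grasp_force: 0.6
5.825 [ -2.92896793   4.21765636 188.57718527] -0.00030867932109313045 [ 0.03751049 -1.17994314 -1.25874048]
```

View pics/w2c.png

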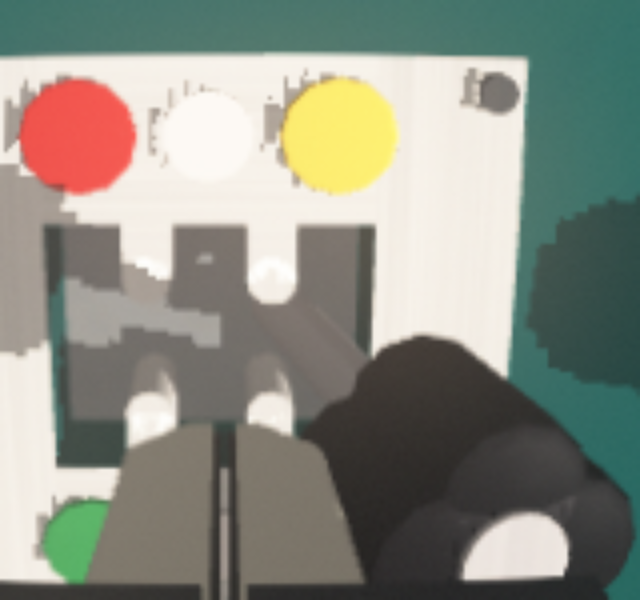

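The lever is crossing freely, with the stem moving towards the yellow column. I'll push on gently until the force rises at the end stop.

```bash
python3 -m handwheel '[[255,0,3,0,0,0,0],[255,0,2,0,0,0,0],[255,0,1,0,0,0,0],[255,0,0,0,0,0,0]]' && python3 -m handwheel '[[255,0,2,0,0,0,0],[255,0,0,0,0,0,0]]' ; python3 - <<'E'
from h import *
s,p,a,c=tcp();print(s['clock'],p,a,s['force'])
s,im=wrist('w3')
E
```

```text
clock: 6.38
position: [0.5795, 0.0751, 0.1887]
orientation: [[-0.996, -0.089, 0.0], [-0.089, 0.996, -0.0], [-0.0, -0.0, -1.0]]
force: [-0.2, -1.4, 0.6]
grip_width: 0.007
grasp_force: 0.7
clock: 6.62
position: [0.5793, 0.0771, 0.1887]
orientation: [[-0.996, -0.089, -0.0], [-0.089, 0.996, 0.0], [0.0, 0.0, -1.0]]
force: [-0.1, -0.9, -0.7]
grip_width: 0.004
grasp_force: 0.7
6.625 [ -2.8860071   12.19402515 188.65241633] -0.006580422190508806 [-0.05511492 -0.87509522 -0.65371434]
```

```bash
python3 -m handwheel '[[255,0,2,0,0,0,0],[255,0,0,0,0,0,0]]' && python3 -m handwheel '[[255,0,2,0,0,0,0],[255,0,0,0,0,0,0]]'  && python3 -m handwheel '[[255,0,2,0,0,0,0],[255,0,0,0,0,0,0]]'; python3 - <<'E'
from h import *
T=imaging.grab_frame('side')
cv2.imwrite('pics/s4.png',cv2.resize(T[120:200,215:315,::-1],None,fx=6,fy=6,interpolation=2))
E
```

```text
clock: 6.92
position: [0.5791, 0.0791, 0.1887]
orientation: [[-0.996, -0.089, -0.0], [-0.089, 0.996, 0.0], [0.0, 0.0, -1.0]]
force: [-0.7, -1.9, 0.1]
grip_width: 0.004
grasp_force: 0.7
clock: 7.18
position: [0.579, 0.0811, 0.1887]
orientation: [[-0.996, -0.089, -0.0], [-0.089, 0.996, 0.0], [-0.0, 0.0, -1.0]]
force: [0.3, -1.6, -1.2]
grip_width: 0.009
grasp_force: 0.7
clock: 7.42
position: [0.5788, 0.0831, 0.1887]
orientation: [[-0.996, -0.089, 0.0], [-0.089, 0.996, 0.0], [-0.0, 0.0, -1.0]]
force: [1.0, -2.0, -1.1]
grip_width: 0.005
grasp_force: 0.7
```

View pics/s4.png

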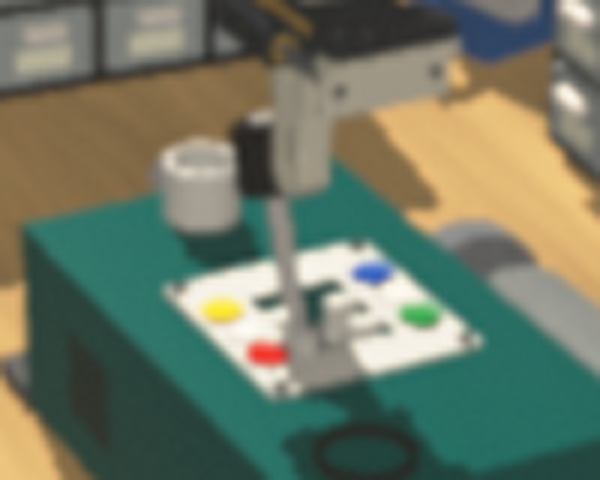

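The fist is pushing the knob to +y, and the knob is clear of the tube's top. The stop hasn't been reached yet.

```bash
for i in 1; do python3 -m handwheel '[[255,0,1.5,0,0,0,0],[255,0,0,0,0,0,0]]' | grep -E 'pos|force'; python3 -m handwheel '[[255,0,1.5,0,0,0,0],[255,0,0,0,0,0,0]]'| grep -E 'pos|force'; python3 -m handwheel '[[255,0,1.5,0,0,0,0],[255,0,0,0,0,0,0]]'| grep -E 'pos|force'; done; python3 - <<'E'
from h import *
o=np.array([.58325,.06521]);y=.089
# triangulation-free: knob cap in wrist & side dark blob
s,im=wrist('w5');h=cv2.cvtColor(im,cv2.COLOR_RGB2HSV)[190:300,240:400]
m=((h[...,2]>110)&(h[...,1]<60)).astype(np.uint8);q,l,st,ce=cv2.connectedComponentsWithStats(m)
for i in range(1,q):
  if 60<st[i,4]<1500: u=ce[i]+[240,190];print(u,st[i],(R2(y).T@(won(s,*u,.212)[:2]-o)*1000).round(1))
d=discs('w',im,(150,120,350,180))
for k in('red','yellow'): v=d[k];print(k,R2(y).T@(won(s,v[0],v[1],.123)[:2]-o)*1000)
print('expected top of knob full side',195*np.sin(.293),27+195*np.cos(.293))
E
```

```text
position: [0.5787, 0.0845, 0.1887]
force: [0.1, -1.2, -1.6]
grasp_force: 0.7
position: [0.5785, 0.0856, 0.1886]
force: [0.6, -5.8, -1.4]
grasp_force: 2.3
position: [0.5784, 0.0864, 0.1884]
force: [1.7, -11.4, -2.9]
grasp_force: 4.9
[383.82883642 212.92242833] [ 123    0   37   52 1186] [-27.7  91.5]
[271.52124352 248.11398964] [ 19  36  31  55 965] [-8.  30.1]
[327.78747204 254.80313199] [ 75  54  26  21 447] [-3.1 61.6]
red [-42.97236555 -24.81560948]
yellow [-43.03918396  26.94953213]
expected top of knob full side 56.32100479886989 213.68943306584248
```

The force rose to 11 N at the +y stop, and the cap measures y≈60 mm against an expected 56. The lever is in the yellow column, so I'll go round to its +x side.

```bash
python3 -m handwheel '[[255,0,-10,0,0,0,0],[255,0,-15,0,0,0,0],[255,-20,0,0,0,0,0],[255,-20,0,0,0,0,0],[255,-16,0,4,0,0,0],[255,0,18,4,0,0,0],[255,0,18,0,0,0,0],[255,0,18,0,0,0,0],[255,0,0,0,0,0,0]]'; python3 - <<'E'
from h import *
s,p,a,c=tcp();print(s['clock'],p,a,s['force'])
s,im=wrist('w6');cv2.imwrite('pics/w6c.png',cv2.resize(im[90:290,140:380,::-1],None,fx=3,fy=3))
E
```

```text
clock: 9.4
position: [0.6312, 0.1229, 0.181]
orientation: [[-0.996, -0.091, 0.0], [-0.091, 0.996, 0.0], [-0.0, 0.0, -1.0]]
force: [-0.1, 0.2, 0.1]
grip_width: 0.005
grasp_force: 0.0
9.4 [ 52.90524633  53.22405022 181.00485579] 0.1048226600695168 [-0.09631206  0.16063293  0.11126283]
```

View pics/w6c.png

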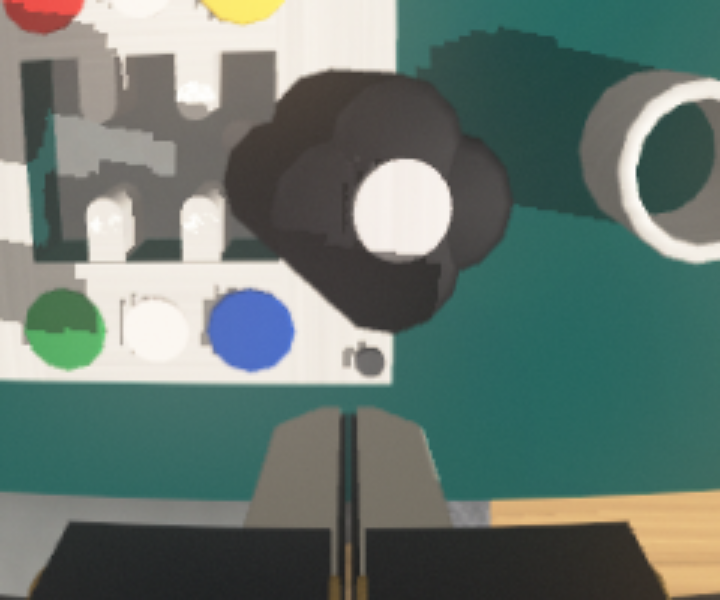

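The wrist view shows the knob directly ahead of the closed fist, at -x, with the cap at crop (403,210). The tube is clear. Now I'll push towards yellow.

```bash
python3 -m handwheel '[[255,8,2,0,0,0,0],[255,8,0,0,0,0,0],[255,5,0,0,0,0,0],[255,4,0,0,0,0,0],[255,4,0,0,0,0,0],[255,4,0,0,0,0,0]]'|grep -E 'pos|^force'; python3 -m handwheel '[[255,4,0,0,0,0,0],[255,4,0,0,0,0,0],[255,4,0,0,0,0,0],[255,4,0,0,0,0,0]]'|grep -E 'pos|^force';python3 - <<'E'
from h import *
s,p,a,c=tcp();print(s['clock'],p,s['force'])
E
```

```text
position: [0.5987, 0.1203, 0.1811]
force: [2.7, 0.5, 3.5]
position: [0.5823, 0.1189, 0.1806]
force: [2.2, 0.2, 2.8]
10.7 [  3.86979381  53.56341516 180.63646924] [2.21409406 0.19501816 2.80196656]
```

```bash
python3 -m handwheel '[[255,4,0,0,0,0,0],[255,3,0,0,0,0,0],[255,0,0,0,0,0,0]]'|grep -E 'pos|^force'; python3 -m handwheel '[[255,3,0,0,0,0,0],[255,2,0,0,0,0,0],[255,0,0,0,0,0,0]]'|grep -E 'pos|^force'; python3 -m handwheel '[[255,2,0,0,0,0,0],[255,0,0,0,0,0,0]]'|grep -E 'pos|^force'; python3 -m handwheel '[[255,2,0,0,0,0,0],[255,0,0,0,0,0,0]]'|grep -E 'pos|^force'
```

```text
position: [0.5752, 0.1183, 0.1804]
force: [1.0, -0.9, 0.6]
position: [0.5707, 0.1179, 0.1805]
force: [4.4, -0.1, -2.1]
position: [0.5694, 0.1176, 0.1806]
force: [12.8, 0.0, -4.7]
position: [0.5684, 0.1175, 0.1807]
force: [21.1, -0.1, -7.7]
```

The end stop is firm at 21 N, with the fist at x≈-10 mm as predicted. I'll back off, lift and check.

```bash
python3 -m handwheel '[[255,1.5,0,0,0,0,0],[255,0,0,0,0,0,0],[255,-5,0,0,0,0,0],[255,-15,0,0,0,0,0],[255,-25,0,0,0,0,0],[255,-15,0,-20,0,0,0],[255,0,0,-40,0,0,0],[255,0,0,-40,0,0,0],[255,0,0,-30,0,0,0],[255,0,0,0,0,0,0]]'; python3 - <<'E'
from h import *
s,p,a,c=tcp();print(s['clock'],p,s['force'])
s,im=wrist('w7')
S=imaging.grab_frame('side')
o=np.array([.58325,.06521]);y=.089
f,sd=-.245,.293
x=np.array([.175*np.sin(f),.175*np.sin(sd)]);print('pred',proj('side',[*(R2(y)@x+o),.190]))
g=cv2.cvtColor(S,cv2.COLOR_RGB2GRAY)[130:170,240:285];q,l,st,ce=cv2.connectedComponentsWithStats((g<55).astype(np.uint8))
for i in range(1,q):
  if st[i,4]>40: print(st[i],ce[i]+[240,130])
a=cv2.resize(im[60:260,150:390,::-1],(480,400));b=cv2.resize(S[135:205,225:280,::-1],(314,400),interpolation=2)
cv2.imwrite('pics/fin.png',np.hstack([a,b]))
E
```

```text
clock: 13.2
position: [0.6258, 0.1229, 0.313]
orientation: [[-0.996, -0.089, 0.003], [-0.089, 0.996, 0.001], [-0.003, 0.0, -1.0]]
force: [-0.4, -0.6, 0.9]
grip_width: 0.003
grasp_force: 0.0
13.2 [ 47.51683979  53.66286193 313.00455624] [-0.39100785 -0.56348886  0.94813186]
pred [248.89166792 148.87335144]
[  3  13  13  13 119] [249.15966387 149.66386555]
```

View pics/fin.png

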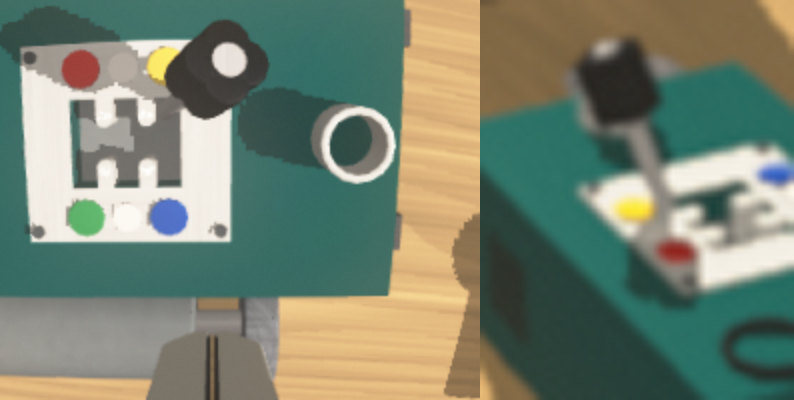

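The knob leans over the yellow disc, and in the side view it sits at (249.2,149.7) against the predicted fully-home (248.9,148.9). Nothing else was disturbed and the arm is clear.

```bash
python3 -c "
from cell import order
print(order.close_job())"
```

```text
the job is handed in; nothing more can be done
None
```

The lever is fully home in the yellow slot: it was pushed only, met a firm end stop and was released with the arm clear. The job was handed in after about 13 s of robot time.

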